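Take the spent desiccant cartridge out of the photometer for drying

TASK

The desiccant cartridge in the photometer is spent and has to be dried out. Press the latch key on the photometer and let the sprung hatch swing fully open by itself without touching it; then push the cartridge in its bay a little deeper so that its push-push catch lets go and it springs up, draw it straight up out of the bay and set it down gently, upright, inside the steel tray in front of the oven. Leave the hatch open and the other things on the worktop where they are.

Things in the scene. Friction and masses are not known exactly. Their poses are not given: they have to be found in the camera images.
- photometer: Fixed white instrument, 250 mm deep (x), 200 wide (y); flat deck 100 mm above the worktop; sloping panel with display over the front 40 mm. Origin: centre of underside; x from front to back, y to its left. At y = -30 mm lie the latch key and behind it the hatch over the cartridge bay. A fixed round cap, 25 mm wide, 22 high, stands on the deck at x = 55, y = 62 mm. Position and yaw vary.
- latch_key_top (a point): Centre of the top face of the latch key: a ribbed grey pad, 25 mm (x) by 47 mm (y), on the deck 44 mm in front of the hatch's front edge; its top stands 9 mm above the deck. Moves with the key.
- latch_key (a joint): Travel of the latch key in m: 0 up, 0.006 fully pressed (straight down). Spring-loaded: 2 N to start, 5 N fully down; the hatch is let go from about 3 mm, and the key comes up again when released.
- hatch (a joint): Hatch angle, rad: 0 shut, 1.95 fully open. Hinge line along its rear edge, at photometer x = 116, z = 104 mm, parallel to its y. Once unlatched, a damped spring swings it up and back to 1.95 in about a second and keeps it there; it cannot be opened while latched. Its front edge sweeps up and backwards, away from the key.
- hatch_front (a point): Middle of the front (free) edge of the hatch, a grey plate 133 mm (x) by 78 (y) by 5 that lies on the deck over the bay when shut. This edge is 136 mm from the hinge line; open, the hatch leans back behind the bay and this point is about 130 mm above the deck.
- cartridge: Loose upright box 80 mm (x) by 36 (y) by 60 high, 0.2 kg: aluminium can with rows of holes, white ribbed head. Origin: centre of underside, z up. Starts latched in the bay, axes along the photometer's, top about 1 mm below the deck. Pushed down 3 mm or more (about 5 N; stop at 7 mm) and let go, it springs up and stays with its top about 30 mm above the deck, lower half still in the bay.
- cartridge_top (a point): Centre of the top face of the cartridge. Sprung up, the cartridge can be taken by its two 80 mm long sides (36 mm apart) and drawn straight up.
- tray: Loose shallow stainless tray, 120 mm (x) by 150 mm (y), rim 16 mm high (18 mm with the rolled edge), wire loops at both y ends, 0.6 kg. Origin: centre of its underside; inner floor 3 mm above it, 114 by 144 mm. It stands in front of the oven, which is 0.7 m tall: door face at world x = 0.52, right side at y = 0.115; swing past it at short reach.
- weight_box: Bystander: closed wooden box 91 by 150 by 43 mm, in front of the oven beside the tray; the two change places. Origin at the centre of its underside.
- cuvette_case: Bystander: flat black case 73 by 86 by 25 mm near the front edge. Origin at the centre of its underside.
- petri_dish: Bystander: clear covered dish, 65 mm wide, 15 mm high, at the front right. Origin at the centre of its underside.
- beaker_100: Bystander: small glass beaker 52 mm wide, 69 mm high, at the left in front of the oven. Origin at the centre of its underside.
- bay_mouth (a point): Centre of the mouth of the cartridge bay, level with the deck (hidden under the shut hatch). The bay is an upright well 86 mm (x) by 40 mm (y) in the photometer's axes: the cartridge has 2 mm of play on each side and 3 mm at each end.

How it is judged:
By the outcome, as a careful person would: the job done as asked, in the order asked, and still so for the second after the job is handed in, with the robot touching nothing.
It also fails if it takes over 58 s, if anything falls off the work surface, if the arm or the gripper's body presses on something with over 40 N, if the wrist force passes 120 N, or if a joint passes its speed limit or range.

ROBOT

A 6-joint arm with a two-finger parallel gripper is mounted at the origin on a cart in front of the work surface, level with it; the furniture and walls round the work are solid. World frame = base frame: x ahead of the robot, y to its left, z up, the work surface at z = 0. Lengths are in mm, angles in rad, forces in N, time in s.
With the tool pointing down it reaches from about 150 to 775 mm from the base axis. Payload 6.1 kg.
Tool frame: the origin (TCP) lies at the very end of the fingers, on their centre line; the grasp point (between the pads) lies grip_depth behind it (grip_depth is the distance from the TCP to the grasp point, in mm); z points along the fingers, y is the direction in which the jaws open and shut (so a half turn about z gives the same grasp; the last joint's range is limited). The gripper opens to 85 mm and grips with 20 to 120 N. Pads are 22 mm wide; open, the fingers measure 114 mm over their backs; the gripper's body (76 mm by 85 mm) begins 54 mm behind the grasp point. The pads swing forward as they close: fully open they stand 13 mm farther back than shut.
Start: joints at [1.192, 0.126, -0.04, 1.405, 0, 1.571], TCP at [194.14, 487.768, 231.295] pointing down, gripper open.
Joint ranges: [-2.72, 2.72], [-0.95, 1.95], [-1.27, 1.35], [-1.78, 2.02], [-1.46, 1.47], [-3.14, 3.14]. Speed limits (rad/s): [2.39, 2.39, 3.01, 3.14, 3.14, 3.14].

INTERFACE

Orientations are given as a rotation vector (axis times angle).
In Python, from station import sense, get_image, close_job, grip_depth gives the robot as it stands.
- The arm moves only by the tool play_rows, never from a script. Its argument "steps" is a list of rows, each an object of numbers: "dx", "dy", "dz": the shift along the tool's x, y, z in mm; "rx", "ry", "rz": the turn, a rotation vector about the tool's x, y, z in degrees; "grip": the gripper's target within -1 to 1 (shut at 1, half-way at 0, fully open at -1). In form: [{"dx": .., "dy": .., "dz": .., "rx": .., "ry": .., "rz": .., "grip": ..}, ...]. A call has 1 to 8 rows; each row is the pose to reach, as a shift and turn from the pose commanded when the call began, along the tool's axes at that moment; what a row does not reach only later rows make up. A row lasts 1/12 s, in which the tool goes at most 41.7 mm and 7.16 degrees, less where a joint would pass 70% of its speed; a pose out of reach is approached as far as the arm can. A call with a gripper value outside its range is refused whole. The fingers move at their own pace and stop on an object; "newtons" is the grip in N (left out, the last holds). Time passes only in rows, so rows that repeat a pose let the fingers close. It gives the time, the measured TCP pose, the force and the opening at its end, in the units of the state.
- sense(): the state, without advancing time (a new reading comes with each control period).
- get_image(name): name is "scene" or "top"; returns a dict with "frame" (420x560x3 uint8, red, green, blue), "fovy" (degrees; the focal length in pixels is half the picture's height over the tangent of half this angle, whatever the lens; pixels are square), "cx", "cy" (the principal point, pixels), "cam_to_world" (4x4, takes a point from camera to world coordinates). Camera axes: x right, y up, looking along -z (the intrinsics and any distortion apply to the point x, -y, -z); pixel columns grow to the right and rows downward; lengths in mm; the calibration is good to about 2 mm. A picture is of the moment at which its call begins. There is no depth.
- close_job(): hands the job in, once; it reports no verdict.
The state is a dict: "time_s": time; "joints": joint angles; "qd": joint speeds; "effort": joint torques, N m; "position": TCP position; "eef_rot": TCP orientation; "ft_force": force on the tool from outside, world axes, zero at the start; "torque": the same for the moment, N m; "gripper_width": finger opening in mm.
Only numpy, scipy, OpenCV 4.12 (cv2) and the standard library are available. Lean on these libraries where they do the work, as an engineer would, in place of code of your own. Each camera call takes 0.05 s, during which the arm holds its last target. There are 200 camera calls.

## Working session

There is one attempt and no reset: what is moved stays moved. The work goes in short steps, Python scripts to look and compute and a tool call to move; the robot and the scene stay as the last step left them, time stands still between calls to the robot, and variables do not carry over. Pictures are saved under pics/ and viewed, about 8 in all and at most 12, crops included, and the job is handed in when it is done.

Besides the shell and the picture viewer there is one more tool, called after "Emit:" as name(argument=value, ...), one argument or row to a line, values as JSON. play_rows: Moves the arm, as the interface text tells. Its arguments: {"type":"object","properties":{"steps":{"type":"array","items":{"type":"object","properties":{"dx":{"type":"number"},"dy":{"type":"number"},"dz":{"type":"number"},"rx":{"type":"number"},"ry":{"type":"number"},"rz":{"type":"number"},"grip":{"type":"number"}}}},"newtons":{"type":"number"}},"required":["steps"]}

```bash
ls; mkdir -p pics; cat > h.py <<'E'
import numpy as np, cv2
from station import *
def cam(n,save=None):
    d=get_image(n)
    if save: cv2.imwrite('pics/'+save,cv2.cvtColor(d['frame'],cv2.COLOR_RGB2BGR))
    return d
def ray(d,u,v):
    h=d['frame'].shape[0]; f=h/2/np.tan(np.radians(d['fovy'])/2)
    M=np.array(d['cam_to_world']); x=(u-d['cx'])/f; y=(v-d['cy'])/f
    k=d.get('dist')
    return M[:3,3], M[:3,:3]@np.array([x,-y,-1])
def onz(d,u,v,z):
    o,r=ray(d,u,v); return o+r*(z-o[2])/r[2]
def proj(d,p):
    h=d['frame'].shape[0]; f=h/2/np.tan(np.radians(d['fovy'])/2)
    M=np.array(d['cam_to_world']); q=M[:3,:3].T@(np.array(p)-M[:3,3])
    return d['cx']-f*q[0]/q[2], d['cy']+f*q[1]/q[2]
E
python3 - <<'E'
from h import *
for n in('scene','top'):
    d=cam(n,n+'0.png'); print({k:v for k,v in d.items() if k!='frame'})
print(sense(), grip_depth if not callable(grip_depth) else grip_depth())
E
```

```text
pics
{'fovy': 43.330783935252164, 'cx': 282.9731147655088, 'cy': 207.2120448422573, 'cam_to_world': array([[ 8.45432110e-01,  4.04920321e-01, -3.48258640e-01,
         1.53520946e+01],
       [-5.34075920e-01,  6.44299022e-01, -5.47395362e-01,
        -7.65821613e+02],
       [ 2.73119557e-03,  6.48782170e-01,  7.60969275e-01,
         1.29774137e+03],
       [ 0.00000000e+00,  0.00000000e+00,  0.00000000e+00,
         1.00000000e+00]])}
{'fovy': 45.86745250683656, 'cx': 279.75642967810893, 'cy': 204.84061317677237, 'cam_to_world': array([[ 1.69874521e-02,  9.92050666e-01, -1.24687217e-01,
         3.69168945e+02],
       [-9.99794136e-01,  1.54699296e-02, -1.31288603e-02,
         9.72362652e+01],
       [-1.10955921e-02,  1.24884575e-01,  9.92109233e-01,
         1.61561618e+03],
       [ 0.00000000e+00,  0.00000000e+00,  0.00000000e+00,
         1.00000000e+00]])}
{'time_s': 0.1, 'joints': array([ 1.19201947e+00,  1.26334461e-01, -4.05174638e-02,  1.40539753e+00,
       -1.01293304e-06,  1.57079607e+00]), 'qd': array([ 3.74235933e-04, -9.02336293e-05,  2.67672168e-03,  1.60870422e-04,
        1.27904569e-03, -4.73163531e-04]), 'effort': array([ 2.28677614e-03, -4.36901700e+01,  3.53606200e+01,  1.36058641e-02,
        2.45434048e-04, -3.44403844e-06]), 'position': array([193.99976465, 487.4417392 , 230.59380104]), 'eef_rot': array([-5.91379006e-01, -3.08515117e+00,  2.24185183e-03]), 'ft_force': array([-0.13321353, -0.77456844, -0.2461065 ]), 'torque': array([-0.00943006,  0.00081387, -0.00288475]), 'gripper_width': 85.26652170872293} 18.700000000000003
```

View pics/scene0.png

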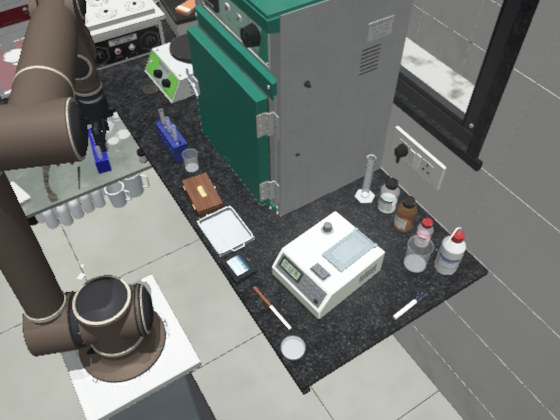

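View pics/top0.png

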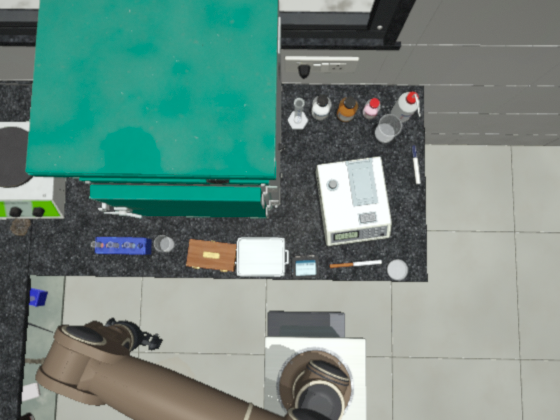

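The scene view shows the photometer at about (328,262) with its key at (320,270) and hatch at (350,250), and the tray at (226,230). In the top view the photometer is at (353,200) and the tray at (261,257). Next I'll enlarge both views.

```bash
python3 - <<'E'
import cv2,numpy as np
a=cv2.imread('pics/top0.png')[145:265,305:405]; b=cv2.imread('pics/scene0.png')[205:325,262:392]
c=cv2.imread('pics/top0.png')[225:285,180:320]
f=lambda i,s:cv2.resize(i,None,fx=s,fy=s,interpolation=cv2.INTER_CUBIC)
A=f(a,3.4);B=f(b,3.4);h=A.shape[0]
img=np.hstack([A,B]); cv2.imwrite('pics/crop1.png',img); print(img.shape)
E
```

```text
(408, 782, 3)
```

View pics/crop1.png

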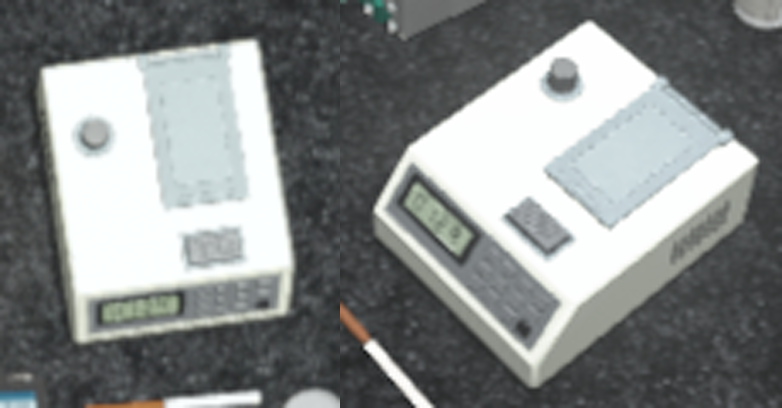

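The crop shows the key top at about (213,247) in the top crop and (538,225) in the scene crop. The hatch, cap and deck corners are also clear. I'll do a rigid fit by casting rays onto the known heights.

```bash
cat > fit.py <<'E'
from h import *
def rig(L,W):
    L=np.array(L,float);W=np.array(W,float);l=L-L.mean(0);w=W-W.mean(0)
    a=np.arctan2((l[:,0]*w[:,1]-l[:,1]*w[:,0]).sum(),(l*w).sum())
    R=np.array([[np.cos(a),-np.sin(a)],[np.sin(a),np.cos(a)]])
    t=W.mean(0)-R@L.mean(0); return a,R,t,W-(L@R.T+t)
E
python3 - <<'E'
from fit import *
# local x,y,z ; top crop px ; scene crop px
HF=116-136; KX=HF-44  # hatch front edge, key centre approx below
P={'BL':((125,100,100),(43,70),(590,21)),'BR':((125,-100,100),(257,42),(757,157)),
'FR':((-85,-100,100),(291,268),(574,303)),'FL':((-85,100,100),(72,292),(410,149)),
'HFL':((HF,9,104),(163,208),(547,172)),'HFR':((HF,-69,104),(246,199),(611,226)),
'cap':((55,62,122),(95,133),(563,72))}
D={}
for n,o,i in(('top',(305,145),1),('scene',(262,205),2)):
    d=cam(n); D[n]=d; ox=0 if i==1 else 340
    L=[];W=[]
    for k,v in P.items():
        u=(v[i][0]-ox)/3.4+o[0]; w=v[i][1]/3.4+o[1]
        L.append(v[0][:2]); W.append(onz(d,u,w,v[0][2])[:2])
    a,R,t,res=rig(L,W); print(n,np.degrees(a),t); print(np.round(res,1).tolist())
    kc=(213,244) if i==1 else (538,222)
    k=onz(d,(kc[0]-ox)/3.4+o[0],kc[1]/3.4+o[1],109)[:2]; print('key',k,R.T@(k-t))
# tray by mask in both
for n in D:
    hsv=cv2.cvtColor(D[n]['frame'],cv2.COLOR_RGB2HSV)
    m=((hsv[...,1]<40)&(hsv[...,2]>140)).astype(np.uint8)
    k,lab,st,c=cv2.connectedComponentsWithStats(m)
    for i in range(1,k):
        if st[i][4]>60 and (180<c[i][0]<300 and 200<c[i][1]<280): 
            cnt=cv2.findContours((lab==i).astype(np.uint8),0,2)[0][0]
            r=cv2.boxPoints(cv2.minAreaRect(cnt)); print(n,st[i],c[i],r.tolist())
            W=np.array([onz(D[n],*q,17)[:2] for q in r]);print(W.round(), W.mean(0), np.linalg.norm(W[0]-W[1]),np.linalg.norm(W[2]-W[1]))
E
```

```text
top 7.850061917530076 [ 577.33940048 -112.52746165]
[[-3.2, -1.9], [-1.5, 0.9], [-0.3, 0.9], [2.2, -0.8], [2.2, -0.7], [0.9, 1.9], [-0.3, -0.3]]
key [ 526.10763772 -151.01104686] [-56.00779738 -31.12565627]
scene 9.118238444190988 [ 579.98869062 -115.32570629]
[[-0.6, -3.3], [-2.1, 3.6], [-1.9, 4.6], [0.9, -2.6], [2.4, -4.0], [2.9, 3.4], [-1.6, -1.8]]
key [ 525.24532154 -151.9254385 ] [-59.8516461  -27.46192482]
top [ 235  237   54   40 1913] [260.90852065 256.24673288] [[235.0, 237.0], [288.0, 237.0], [288.0, 276.0], [235.0, 276.0]]
[[463. 261.]
 [466.  90.]
 [342.  88.]
 [339. 257.]] [402.57672737 174.13600933] 170.82388542356753 124.3147589913596
scene [ 197  206   57   49 1569] [225.07648184 230.10261313] [[195.38800048828125, 221.11598205566406], [228.09600830078125, 198.4720001220703], [255.49200439453125, 238.0439910888672], [222.78399658203125, 260.68798828125]]
[[340. 252.]
 [471. 281.]
 [465.  96.]
 [342.  75.]] [404.78967021 176.16932   ] 134.06227852536898 185.23176473541716
scene [227 256  21  20 211] [236.16113744 265.79146919] [[225.50340270996094, 261.9585876464844], [234.0654754638672, 254.71377563476562], [246.9999542236328, 269.9999694824219], [238.43788146972656, 277.2447814941406]]
[[347.  67.]
 [381.  76.]
 [386.   9.]
 [353.   1.]] [366.62462635  38.3265525 ] 34.962828911693634 67.44645958149798
scene [281 259  20  21 153] [290.33333333 269.1372549 ] [[279.5000305175781, 263.5000305175781], [284.5000305175781, 258.5000305175781], [300.5000305175781, 274.5000305175781], [295.5000305175781, 279.5000305175781]]
[[478. -22.]
 [499. -14.]
 [508. -86.]
 [487. -93.]] [493.13985046 -53.68558408] 22.992720035208773 72.14038831299887
```

```bash
cat >> h.py <<'E'
from scipy.spatial.transform import Rotation as Ro
def Rt(yaw): # tool down, tool y at world angle yaw (deg)
    a=np.radians(yaw); y=np.array([np.cos(a),np.sin(a),0]); z=np.array([0,0,-1.]); return np.column_stack([np.cross(y,z),y,z])
def to(x,y,z,yaw=None,q=0):
    s=sense(); R=Ro.from_rotvec(s['eef_rot']).as_matrix()
    T=R if yaw is None else Rt(yaw)
    d=R.T@(np.array([x,y,z])-s['position']); r=np.degrees(Ro.from_matrix(R.T@T).as_rotvec())
    print('shift',d.round(1),'turn',r.round(2))
def st():
    s=sense(); R=Ro.from_rotvec(s['eef_rot']).as_matrix()
    print('t',round(s['time_s'],2),'pos',s['position'].round(1),'yaw_y',np.degrees(np.arctan2(R[1,1],R[0,1])).round(2),'tilt',np.degrees(np.arccos(-R[2,2])).round(2),'F',s['ft_force'].round(1),'w',round(s['gripper_width'],1),'j',s['joints'].round(2))
E
python3 -c "
from h import *
st(); to(330,80,260,98.3)"
```

```text
t 0.2 pos [194.1 487.5 230.8] yaw_y 68.29 tilt 0.06 F [-0.7 -0.3 -0.6] w 85.2 j [ 1.19  0.13 -0.04  1.41  0.    1.57]
shift [-277.  -328.4  -28.8] turn [-5.000e-02 -1.000e-02 -3.001e+01]
```

Emit:
play_rows(
  steps=[
    {"dx":-35,"dy":-41,"dz":-4,"rz":-4,"grip":1},
    {"dx":-70,"dy":-82,"dz":-8,"rz":-8,"grip":1},
    {"dx":-105,"dy":-123,"dz":-12,"rz":-12,"grip":1},
    {"dx":-140,"dy":-164,"dz":-15,"rz":-16,"grip":1},
    {"dx":-175,"dy":-205,"dz":-19,"rz":-20,"grip":1},
    {"dx":-210,"dy":-246,"dz":-23,"rz":-24,"grip":1},
    {"dx":-245,"dy":-287,"dz":-26,"rz":-28,"grip":1},
    {"dx":-277,"dy":-328,"dz":-29,"rz":-30,"grip":1},
  ],
  newtons=40,
)

```text
invalid input
```

```bash
python3 -c "
from h import *
st(); to(525.5,-151.5,160,98.3)"
```

```text
t 0.2 pos [194.1 487.5 230.8] yaw_y 68.29 tilt 0.06 F [-0.7 -0.3 -0.6] w 85.2 j [ 1.19  0.13 -0.04  1.41  0.    1.57]
shift [-544.3 -471.1   71.3] turn [-5.000e-02 -1.000e-02 -3.001e+01]
```

Emit:
play_rows(
  steps=[
    {"dx":-140,"dy":-164,"dz":-15,"rx":0,"ry":0,"rz":-15,"grip":1},
    {"dx":-140,"dy":-164,"dz":-15,"rx":0,"ry":0,"rz":-15,"grip":1},
    {"dx":-140,"dy":-164,"dz":-15,"rx":0,"ry":0,"rz":-15,"grip":1},
    {"dx":-140,"dy":-164,"dz":-15,"rx":0,"ry":0,"rz":-15,"grip":1},
    {"dx":-277,"dy":-328,"dz":-29,"rx":0,"ry":0,"rz":-30,"grip":1},
    {"dx":-277,"dy":-328,"dz":-29,"rx":0,"ry":0,"rz":-30,"grip":1},
    {"dx":-277,"dy":-328,"dz":-29,"rx":0,"ry":0,"rz":-30,"grip":1},
    {"dx":-277,"dy":-328,"dz":-29,"rx":0,"ry":0,"rz":-30,"grip":1},
  ],
  newtons=40,
)

```text
time_s: 0.87
position: [295.9, 183.5, 253.2]
eef_rot: [-0.233, 3.132, 0.0]
ft_force: [1.3, 0.0, 0.0]
gripper_width: -0.2
```

```bash
python3 -c "
from h import *
st(); to(525.5,-151.5,160,98.3)"
```

```text
t 0.87 pos [295.9 183.5 253.2] yaw_y 98.51 tilt 0.03 F [1.3 0.  0. ] w -0.2 j [ 0.56 -0.21 -0.31  1.47 -0.    0.41]
shift [-177.5 -365.3   93.2] turn [0.01 0.03 0.21]
```

Emit:
play_rows(
  steps=[
    {"dx":-177,"dy":-365,"dz":60,"rx":0,"ry":0,"rz":0,"grip":1},
    {"dx":-177,"dy":-365,"dz":60,"rx":0,"ry":0,"rz":0,"grip":1},
    {"dx":-177,"dy":-365,"dz":60,"rx":0,"ry":0,"rz":0,"grip":1},
    {"dx":-177,"dy":-365,"dz":60,"rx":0,"ry":0,"rz":0,"grip":1},
    {"dx":-177,"dy":-365,"dz":60,"rx":0,"ry":0,"rz":0,"grip":1},
    {"dx":-177,"dy":-365,"dz":60,"rx":0,"ry":0,"rz":0,"grip":1},
    {"dx":-177,"dy":-365,"dz":60,"rx":0,"ry":0,"rz":0,"grip":1},
    {"dx":-177,"dy":-365,"dz":60,"rx":0,"ry":0,"rz":0,"grip":1},
  ],
)

```text
time_s: 1.53
position: [481.8, -89.9, 203.9]
eef_rot: [-0.226, 3.133, 0.0]
ft_force: [-0.4, 1.5, -0.5]
gripper_width: -0.0
```

```bash
python3 -c "
from h import *
st(); to(525.5,-151.5,130,98.3)"
```

```text
t 1.53 pos [481.8 -89.9 203.9] yaw_y 98.25 tilt 0.01 F [-0.4  1.5 -0.5] w -0.0 j [-0.18  0.06 -0.17  1.34  0.   -0.33]
shift [-34.4 -67.3  73.9] turn [ 0.01  0.01 -0.05]
```

Emit:
play_rows(
  steps=[
    {"dx":-29,"dy":-67,"dz":30,"rx":0,"ry":0,"rz":0,"grip":1},
    {"dx":-29,"dy":-67,"dz":50,"rx":0,"ry":0,"rz":0,"grip":1},
    {"dx":-29,"dy":-67,"dz":70,"rx":0,"ry":0,"rz":0,"grip":1},
    {"dx":-29,"dy":-67,"dz":74,"rx":0,"ry":0,"rz":0,"grip":1},
    {"dx":-29,"dy":-67,"dz":74,"rx":0,"ry":0,"rz":0,"grip":1},
    {"dx":-29,"dy":-67,"dz":74,"rx":0,"ry":0,"rz":0,"grip":1},
  ],
)

```text
time_s: 2.03
position: [519.2, -149.2, 131.1]
eef_rot: [0.228, -3.133, -0.0]
ft_force: [0.3, 0.3, 0.2]
gripper_width: 0.0
```

```bash
python3 - <<'E'
from h import *
st(); to(520.5,-152,108,98.3)
a=cam('scene')['frame'][195:335,262:392,::-1]; b=cam('top')['frame'][145:265,305:405,::-1]
A=cv2.resize(np.ascontiguousarray(a),None,fx=3,fy=3,interpolation=2);B=cv2.resize(np.ascontiguousarray(b),None,fx=3.5,fy=3.5,interpolation=2)
cv2.imwrite('pics/p4.png',np.hstack([A,B]))
E
```

```text
t 2.03 pos [ 519.2 -149.2  131.1] yaw_y 98.33 tilt 0.02 F [0.3 0.3 0.2] w 0.0 j [-0.28  0.17 -0.2   1.19  0.   -0.43]
shift [-0.8 -2.9 23.1] turn [ 0.01 -0.01  0.03]
```

View pics/p4.png

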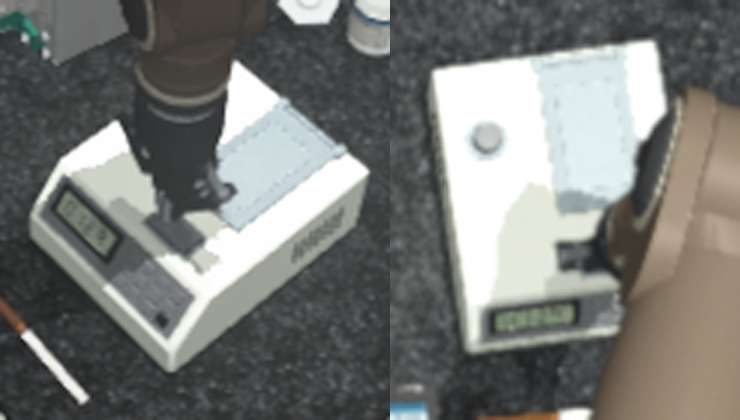

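The fingers, at about (170,215) in the left crop, are over the key. Now I'll press it.

Emit:
play_rows(
  steps=[
    {"dx":-1,"dy":-2,"dz":12,"rx":0,"ry":0,"rz":0,"grip":1},
    {"dx":-1,"dy":-2,"dz":20,"rx":0,"ry":0,"rz":0,"grip":1},
    {"dx":-1,"dy":-2,"dz":23,"rx":0,"ry":0,"rz":0,"grip":1},
    {"dx":-1,"dy":-2,"dz":25,"rx":0,"ry":0,"rz":0,"grip":1},
    {"dx":-1,"dy":-2,"dz":27,"rx":0,"ry":0,"rz":0,"grip":1},
    {"dx":-1,"dy":-2,"dz":27,"rx":0,"ry":0,"rz":0,"grip":1},
  ],
)

```text
time_s: 2.63
position: [521.0, -151.1, 103.8]
eef_rot: [-0.228, 3.132, 0.001]
ft_force: [-0.5, 3.6, 5.3]
gripper_width: -0.0
```

```bash
python3 -c "
from h import *
st()"
```

```text
t 2.63 pos [ 521.  -151.1  103.8] yaw_y 98.33 tilt 0.07 F [-0.5  3.6  5.3] w -0.0 j [-0.28  0.19 -0.25  1.14  0.   -0.43]
```

Emit:
play_rows(
  steps=[
    {"dx":0,"dy":0,"dz":-10,"rx":0,"ry":0,"rz":0,"grip":1},
    {"dx":10,"dy":0,"dz":-40,"rx":0,"ry":0,"rz":0,"grip":1},
    {"dx":40,"dy":0,"dz":-70,"rx":0,"ry":0,"rz":0,"grip":1},
    {"dx":70,"dy":0,"dz":-90,"rx":0,"ry":0,"rz":0,"grip":1},
    {"dx":100,"dy":20,"dz":-110,"rx":0,"ry":0,"rz":0,"grip":1},
    {"dx":130,"dy":60,"dz":-110,"rx":0,"ry":0,"rz":0,"grip":1},
    {"dx":130,"dy":100,"dz":-110,"rx":0,"ry":0,"rz":0,"grip":1},
    {"dx":130,"dy":120,"dz":-110,"rx":0,"ry":0,"rz":0,"grip":1},
  ],
)

```text
time_s: 3.3
position: [372.6, -50.5, 214.9]
eef_rot: [-0.224, 3.132, -0.001]
ft_force: [0.1, 0.8, 0.5]
gripper_width: -0.0
```

```bash
python3 - <<'E'
from h import *
for i in range(8): d=cam('scene')
st()
a=d['frame'][165:325,262:402,::-1]; b=cam('top')['frame'][115:275,300:420,::-1]
A=cv2.resize(np.ascontiguousarray(a),None,fx=3,fy=3,interpolation=2);B=cv2.resize(np.ascontiguousarray(b),None,fx=3,fy=3,interpolation=2)
cv2.imwrite('pics/p5.png',np.hstack([A,B]))
E
```

```text
t 3.7 pos [375.2 -52.5 213.2] yaw_y 98.22 tilt 0.03 F [-0.7 -0.  -0.5] w 0.1 j [-0.14 -0.15 -0.35  1.37 -0.   -0.28]
```

View pics/p5.png

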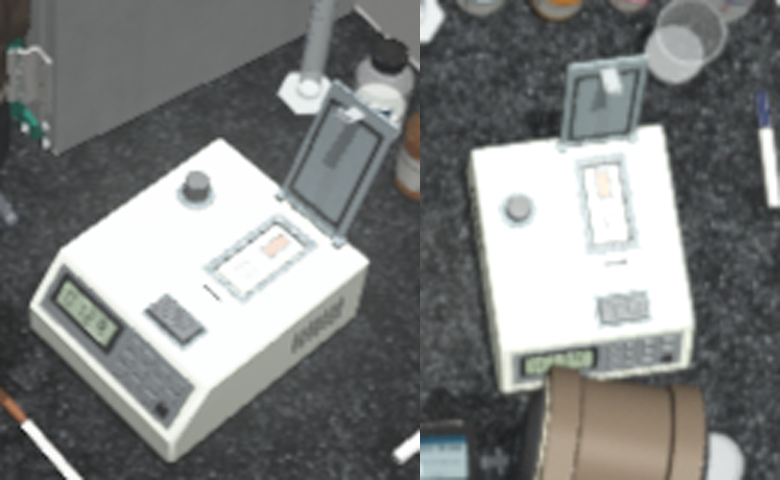

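The hatch is fully open. The white cartridge head is centred at about (262,257) in the scene crop and (607,205) in the top crop.

```bash
python3 - <<'E'
from h import *
C={'scene':[(205,267),(243,301),(318,245),(280,214)],'top':[(589,254),(637,246),(624,154),(579,161)]}
H={'scene':[(218,270),(246,291),(310,243),(281,225)],'top':[(592,248),(632,242),(622,161),(584,166)]}
for n in C:
    d=cam(n)
    for nm,S,z in(('rim',C[n],100),('head',H[n],99)):
        W=[]
        for u,v in S:
            p=(262+u/3,165+v/3) if n=='scene' else (300+(u-420)/3,115+v/3)
            W.append(onz(d,*p,z)[:2])
        W=np.array(W); e=(W[3]-W[0])+(W[2]-W[1])
        print(n,nm,W.mean(0).round(1),'yaw',np.degrees(np.arctan2(e[1],e[0])).round(2),'len',np.linalg.norm(e)/2,'wid',np.linalg.norm(W[1]-W[0]))
st()
E
```

```text
scene rim [ 635.4 -136.2] yaw 7.53 len 97.24274921914991 wid 49.614338341002544
scene head [ 637.2 -137.3] yaw 7.7 len 82.68932217863457 wid 33.54503605683041
top rim [ 632.1 -136.9] yaw 6.78 len 97.062558752533 wid 49.99846274595054
top head [ 631.7 -137.3] yaw 6.0 len 85.4563834427778 wid 41.5884005517004
t 3.85 pos [375.  -52.3 213.1] yaw_y 98.22 tilt 0.04 F [ 0.3 -0.5 -1.4] w 0.3 j [-0.14 -0.15 -0.35  1.37 -0.   -0.28]
```

```bash
python3 -c "
from h import *
to(633,-137,150,97.8)"
```

```text
shift [-243.3 -120.7   62.9] turn [ 0.   -0.04  0.42]
```

Emit:
play_rows(
  steps=[
    {"dx":-243,"dy":-121,"dz":30,"rx":0,"ry":0,"rz":0.4,"grip":1},
    {"dx":-243,"dy":-121,"dz":30,"rx":0,"ry":0,"rz":0.4,"grip":1},
    {"dx":-243,"dy":-121,"dz":30,"rx":0,"ry":0,"rz":0.4,"grip":1},
    {"dx":-243,"dy":-121,"dz":30,"rx":0,"ry":0,"rz":0.4,"grip":1},
    {"dx":-243,"dy":-121,"dz":30,"rx":0,"ry":0,"rz":0.4,"grip":1},
    {"dx":-243,"dy":-121,"dz":63,"rx":0,"ry":0,"rz":0.4,"grip":1},
    {"dx":-243,"dy":-121,"dz":63,"rx":0,"ry":0,"rz":0.4,"grip":1},
    {"dx":-243,"dy":-121,"dz":63,"rx":0,"ry":0,"rz":0.4,"grip":1},
  ],
)

```text
time_s: 4.52
position: [635.1, -138.1, 143.0]
eef_rot: [0.214, -3.128, -0.003]
ft_force: [-2.0, -0.0, -1.4]
gripper_width: -0.2
```

```bash
python3 -c "
from h import *
st();to(633,-137,110,97.8)"
```

```text
t 4.52 pos [ 635.1 -138.1  143. ] yaw_y 97.81 tilt 0.39 F [-2.  -0.  -1.4] w -0.2 j [-0.21  0.38  0.1   1.29 -0.   -0.35]
shift [ 1.7  1.3 33. ] turn [ 0.12 -0.37  0.01]
```

Emit:
play_rows(
  steps=[
    {"dx":0,"dy":0,"dz":10,"rx":0,"ry":0,"rz":0,"grip":1},
    {"dx":0,"dy":0,"dz":20,"rx":0,"ry":0,"rz":0,"grip":1},
    {"dx":0,"dy":0,"dz":30,"rx":0,"ry":0,"rz":0,"grip":1},
    {"dx":0,"dy":0,"dz":36,"rx":0,"ry":0,"rz":0,"grip":1},
    {"dx":0,"dy":0,"dz":36,"rx":0,"ry":0,"rz":0,"grip":1},
    {"dx":0,"dy":0,"dz":36,"rx":0,"ry":0,"rz":0,"grip":1},
  ],
)

```text
time_s: 5.02
position: [632.1, -136.1, 114.8]
eef_rot: [-0.217, 3.134, -0.0]
ft_force: [-1.0, 0.2, 0.1]
gripper_width: -0.2
```

```bash
python3 - <<'E'
from h import *
st(); to(633,-137,95,97.8)
d=cam('scene'); a=d['frame'][175:305,282:402,::-1]
cv2.imwrite('pics/p6.png',cv2.resize(np.ascontiguousarray(a),None,fx=4.5,fy=4.5,interpolation=2))
p=proj(d,sense()['position']); print((p[0]-282)*4.5,(p[1]-175)*4.5)
E
```

```text
t 5.02 pos [ 632.1 -136.1  114.8] yaw_y 97.9 tilt 0.02 F [-1.   0.2  0.1] w -0.2 j [-0.21  0.38  0.03  1.22 -0.   -0.35]
shift [-0.7 -1.  19.8] turn [-0.01  0.02  0.1 ]
301.5466554449418 326.8167989017686
```

View pics/p6.png

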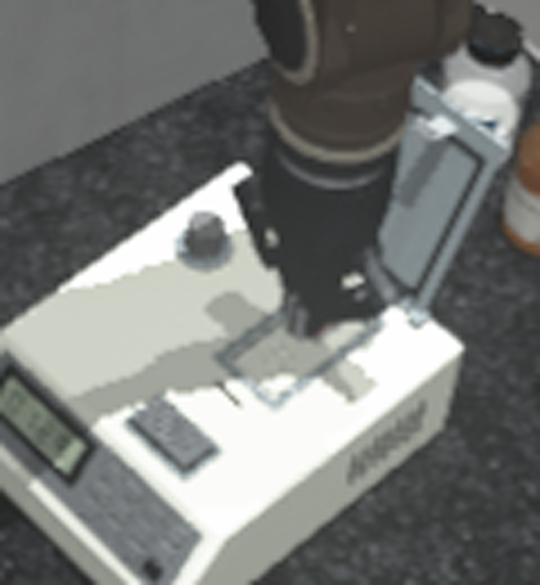

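The shut fingertips are inside the bay rim, at about (305,328). Now I'll push.

Emit:
play_rows(
  steps=[
    {"dx":0,"dy":-1,"dz":8,"rx":0,"ry":0,"rz":0,"grip":1},
    {"dx":0,"dy":-1,"dz":14,"rx":0,"ry":0,"rz":0,"grip":1},
    {"dx":0,"dy":-1,"dz":17,"rx":0,"ry":0,"rz":0,"grip":1},
    {"dx":0,"dy":-1,"dz":19,"rx":0,"ry":0,"rz":0,"grip":1},
    {"dx":0,"dy":-1,"dz":21,"rx":0,"ry":0,"rz":0,"grip":1},
    {"dx":0,"dy":-1,"dz":21,"rx":0,"ry":0,"rz":0,"grip":1},
  ],
)

```text
time_s: 5.57
position: [633.1, -137.4, 93.3]
eef_rot: [-0.216, 3.134, -0.0]
ft_force: [0.2, -1.1, 4.9]
gripper_width: 0.1
```

```bash
python3 -c "
from h import *
st()"
```

```text
t 5.57 pos [ 633.1 -137.4   93.3] yaw_y 97.9 tilt 0.02 F [ 0.2 -1.1  4.9] w 0.1 j [-0.21  0.39 -0.01  1.18 -0.   -0.35]
```

Emit:
play_rows(
  steps=[
    {"dx":0,"dy":0,"dz":-20,"rx":0,"ry":0,"rz":0,"grip":1},
    {"dx":0,"dy":0,"dz":-50,"rx":0,"ry":0,"rz":0,"grip":1},
    {"dx":0,"dy":0,"dz":-75,"rx":0,"ry":0,"rz":0,"grip":1},
    {"dx":0,"dy":0,"dz":-85,"rx":0,"ry":0,"rz":0,"grip":-1},
    {"dx":0,"dy":0,"dz":-85,"rx":0,"ry":0,"rz":0,"grip":-1},
    {"dx":0,"dy":0,"dz":-85,"rx":0,"ry":0,"rz":0,"grip":-1},
    {"dx":0,"dy":0,"dz":-85,"rx":0,"ry":0,"rz":0,"grip":-1},
  ],
)

```text
time_s: 6.15
position: [632.2, -137.1, 176.2]
eef_rot: [0.216, -3.132, -0.001]
ft_force: [0.1, -0.6, -0.3]
gripper_width: 47.8
```

```bash
python3 - <<'E'
from h import *
st()
d=cam('scene'); a=d['frame'][175:305,282:402,::-1]
cv2.imwrite('pics/p7.png',cv2.resize(np.ascontiguousarray(a),None,fx=4.5,fy=4.5,interpolation=2))
a=np.radians(7.8);c=np.array([633,-137.]);R=np.array([[np.cos(a),-np.sin(a)],[np.sin(a),np.cos(a)]])
for q in((-40,18),(-40,-18),(40,-18),(40,18)):
    w=c+R@np.array(q); p=proj(d,[*w,130]); print(round((p[0]-282)*4.5),round((p[1]-175)*4.5))
E
```

```text
t 6.15 pos [ 632.2 -137.1  176.2] yaw_y 97.9 tilt 0.15 F [ 0.1 -0.6 -0.3] w 47.8 j [-0.21  0.37  0.15  1.36  0.   -0.35]
237 329
279 366
373 297
331 262
```

View pics/p7.png

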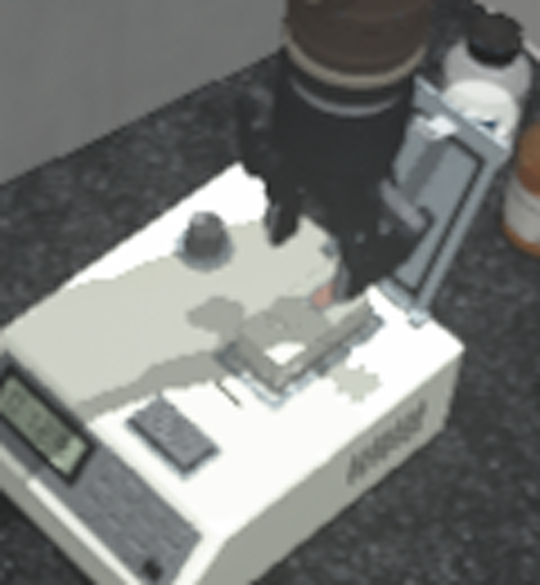

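The cartridge has sprung up. Its front top corner is at about (280,370), against a predicted (279,366), so I'll descend to grasp.

Emit:
play_rows(
  steps=[
    {"dx":0,"dy":0,"dz":0,"rx":0,"ry":0,"rz":0,"grip":-1},
    {"dx":0,"dy":0,"dz":10,"rx":0,"ry":0,"rz":0,"grip":-1},
    {"dx":0,"dy":0,"dz":25,"rx":0,"ry":0,"rz":0,"grip":-1},
    {"dx":0,"dy":0,"dz":40,"rx":0,"ry":0,"rz":0,"grip":-1},
    {"dx":0,"dy":0,"dz":55,"rx":0,"ry":0,"rz":0,"grip":-1},
    {"dx":0,"dy":0,"dz":68,"rx":0,"ry":0,"rz":0,"grip":-1},
    {"dx":0,"dy":0,"dz":74,"rx":0,"ry":0,"rz":0,"grip":-1},
    {"dx":0,"dy":0,"dz":74,"rx":0,"ry":0,"rz":0,"grip":-1},
  ],
)

```text
time_s: 6.87
position: [631.5, -137.0, 101.4]
eef_rot: [0.216, -3.13, -0.002]
ft_force: [0.3, 0.3, 0.1]
gripper_width: 85.4
```

```bash
python3 -c "
from h import *
st();to(633,-137,103,97.8)"
```

```text
t 6.87 pos [ 631.5 -137.   101.4] yaw_y 97.9 tilt 0.25 F [0.3 0.3 0.1] w 85.4 j [-0.21  0.38  0.01  1.2  -0.   -0.35]
shift [-1.5 -0.2 -1.6] turn [ 0.08 -0.23  0.1 ]
```

Emit:
play_rows(
  steps=[
    {"dx":0,"dy":0,"dz":-1.5,"rx":0,"ry":0,"rz":0,"grip":1},
    {"dx":0,"dy":0,"dz":-1.5,"rx":0,"ry":0,"rz":0,"grip":1},
    {"dx":0,"dy":0,"dz":-1.5,"rx":0,"ry":0,"rz":0,"grip":1},
    {"dx":0,"dy":0,"dz":-1.5,"rx":0,"ry":0,"rz":0,"grip":1},
    {"dx":0,"dy":0,"dz":-1.5,"rx":0,"ry":0,"rz":0,"grip":1},
    {"dx":0,"dy":0,"dz":-1.5,"rx":0,"ry":0,"rz":0,"grip":1},
    {"dx":0,"dy":0,"dz":-1.5,"rx":0,"ry":0,"rz":0,"grip":1},
    {"dx":0,"dy":0,"dz":-1.5,"rx":0,"ry":0,"rz":0,"grip":1},
  ],
  newtons=30,
)

```text
time_s: 7.53
position: [633.4, -137.2, 106.4]
eef_rot: [-0.216, 3.133, -0.0]
ft_force: [1.2, 0.8, 2.6]
gripper_width: 35.7
```

```bash
python3 -c "
from h import *
st()"
```

```text
t 7.53 pos [ 633.4 -137.2  106.4] yaw_y 97.9 tilt 0.08 F [1.2 0.8 2.6] w 35.7 j [-0.21  0.38  0.02  1.2   0.   -0.35]
```

Emit:
play_rows(
  steps=[
    {"dx":0,"dy":0,"dz":-6,"rx":0,"ry":0,"rz":0,"grip":1},
    {"dx":0,"dy":0,"dz":-16,"rx":0,"ry":0,"rz":0,"grip":1},
    {"dx":0,"dy":0,"dz":-28,"rx":0,"ry":0,"rz":0,"grip":1},
    {"dx":0,"dy":0,"dz":-42,"rx":0,"ry":0,"rz":0,"grip":1},
    {"dx":0,"dy":0,"dz":-56,"rx":0,"ry":0,"rz":0,"grip":1},
    {"dx":0,"dy":0,"dz":-70,"rx":0,"ry":0,"rz":0,"grip":1},
    {"dx":0,"dy":0,"dz":-82,"rx":0,"ry":0,"rz":0,"grip":1},
    {"dx":0,"dy":0,"dz":-90,"rx":0,"ry":0,"rz":0,"grip":1},
  ],
)

```text
time_s: 8.2
position: [633.0, -137.5, 197.5]
eef_rot: [-0.216, 3.133, -0.001]
ft_force: [-0.3, 0.3, -1.7]
gripper_width: 35.9
```

```bash
python3 - <<'E'
from h import *
st()
to(430,-60,195)
d=cam('scene'); a=d['frame'][155:305,262:402,::-1]
cv2.imwrite('pics/p8.png',cv2.resize(np.ascontiguousarray(a),None,fx=4,fy=4,interpolation=2))
# tray rim: top camera, fit brightness extents (excluding loops) 
t=cam('top'); g=cv2.cvtColor(t['frame'],cv2.COLOR_RGB2HSV)
m=((g[...,1]<40)&(g[...,2]>140))[225:290,220:300]
print('cols',m.sum(0)[8:75].tolist()); print('rows',m.sum(1).tolist())
E
```

```text
t 8.2 pos [ 633.  -137.5  197.5] yaw_y 97.89 tilt 0.05 F [-0.3  0.3 -1.7] w 35.9 j [-0.21  0.36  0.19  1.4  -0.   -0.35]
shift [190.4 104.7   2.3] turn [0. 0. 0.]
cols [11, 11, 11, 11, 11, 11, 11, 13, 33, 47, 49, 49, 51, 51, 51, 51, 51, 51, 51, 51, 51, 51, 51, 51, 51, 51, 51, 51, 51, 51, 51, 51, 51, 51, 51, 51, 51, 51, 51, 51, 51, 51, 51, 51, 50, 50, 50, 50, 50, 50, 50, 50, 50, 49, 48, 48, 47, 16, 18, 24, 24, 10, 10, 10, 10, 10, 10]
rows [0, 0, 0, 0, 0, 0, 0, 0, 0, 0, 0, 0, 42, 47, 47, 48, 48, 48, 48, 49, 48, 48, 48, 49, 50, 53, 53, 52, 50, 50, 50, 55, 51, 51, 52, 51, 52, 54, 54, 55, 54, 54, 54, 54, 54, 53, 53, 53, 52, 52, 51, 41, 0, 0, 52, 80, 80, 80, 80, 80, 80, 80, 80, 80, 80]
```

View pics/p8.png

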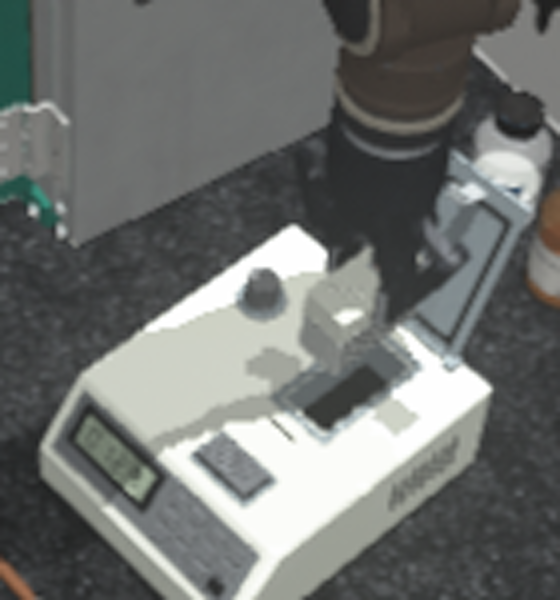

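The cartridge is clear of the bay, which is now empty at about (350,390). Next I'll retract and carry it to the tray.

Emit:
play_rows(
  steps=[
    {"dx":30,"dy":10,"dz":0,"rx":0,"ry":0,"rz":0,"grip":1},
    {"dx":65,"dy":20,"dz":0,"rx":0,"ry":0,"rz":0,"grip":1},
    {"dx":100,"dy":35,"dz":0,"rx":0,"ry":0,"rz":0,"grip":1},
    {"dx":135,"dy":50,"dz":0,"rx":0,"ry":0,"rz":1,"grip":1},
    {"dx":165,"dy":70,"dz":0,"rx":0,"ry":0,"rz":3,"grip":1},
    {"dx":190,"dy":95,"dz":0,"rx":0,"ry":0,"rz":5,"grip":1},
    {"dx":205,"dy":125,"dz":0,"rx":0,"ry":0,"rz":7,"grip":1},
    {"dx":215,"dy":155,"dz":0,"rx":0,"ry":0,"rz":7.9,"grip":1},
  ],
)

```text
time_s: 8.97
position: [395.9, -13.0, 195.1]
eef_rot: [-0.006, -3.14, 0.0]
ft_force: [0.7, 0.1, -2.1]
gripper_width: 35.8
```

```bash
python3 -c "
from h import *
st();to(403.5,176,130,90)
d=cam('top')
for z in (3,17): print(onz(d,260.5,256.5,z), onz(d,260.5,237,z), onz(d,260.5,276.5,z), onz(d,236,256.5,z),onz(d,285,256.5,z))"
```

```text
t 8.97 pos [395.9 -13.  195.1] yaw_y 89.78 tilt 0.07 F [ 0.7  0.1 -2.1] w 35.8 j [-0.03 -0.11 -0.36  1.33 -0.   -0.03]
shift [ -6.9 189.   65.1] turn [-0.01 -0.07 -0.22]
[402.50964879 177.98731882   3.        ] [465.54182925 179.36398558   3.        ] [338.49761658 176.58925141   3.        ] [401.18113742 257.29104863   3.        ] [403.83671244  98.77000842   3.        ]
[402.22019997 177.2862749   17.        ] [464.70516371 178.65099007  17.        ] [338.7638911  175.90034488  17.        ] [400.90322213 255.90152581  17.        ] [403.53574265  98.75669315  17.        ]
```

Emit:
play_rows(
  steps=[
    {"dx":-7,"dy":30,"dz":0,"rx":0,"ry":0,"rz":0,"grip":1},
    {"dx":-7,"dy":65,"dz":5,"rx":0,"ry":0,"rz":0,"grip":1},
    {"dx":-7,"dy":100,"dz":15,"rx":0,"ry":0,"rz":0,"grip":1},
    {"dx":-7,"dy":135,"dz":30,"rx":0,"ry":0,"rz":0,"grip":1},
    {"dx":-7,"dy":165,"dz":45,"rx":0,"ry":0,"rz":0,"grip":1},
    {"dx":-7,"dy":185,"dz":60,"rx":0,"ry":0,"rz":0,"grip":1},
    {"dx":-7,"dy":190,"dz":75,"rx":0,"ry":0,"rz":0,"grip":1},
    {"dx":-7,"dy":190,"dz":90,"rx":0,"ry":0,"rz":0,"grip":1},
  ],
)

```text
time_s: 9.68
position: [405.0, 178.1, 104.3]
eef_rot: [0.005, -3.14, 0.001]
ft_force: [0.4, -0.5, -1.6]
gripper_width: 35.5
```

```bash
python3 - <<'E'
from h import *
st();to(402.5,177,41,90)
d=cam('scene'); a=d['frame'][165:285,165:285,::-1]
cv2.imwrite('pics/p9.png',cv2.resize(np.ascontiguousarray(a),None,fx=4.5,fy=4.5,interpolation=2))
E
```

```text
t 9.68 pos [405.  178.1 104.3] yaw_y 90.18 tilt 0.07 F [ 0.4 -0.5 -1.6] w 35.5 j [ 0.41  0.   -0.45  1.12  0.    0.41]
shift [ 2.5 -1.1 63.3] turn [-0.02 -0.06  0.18]
```

View pics/p9.png

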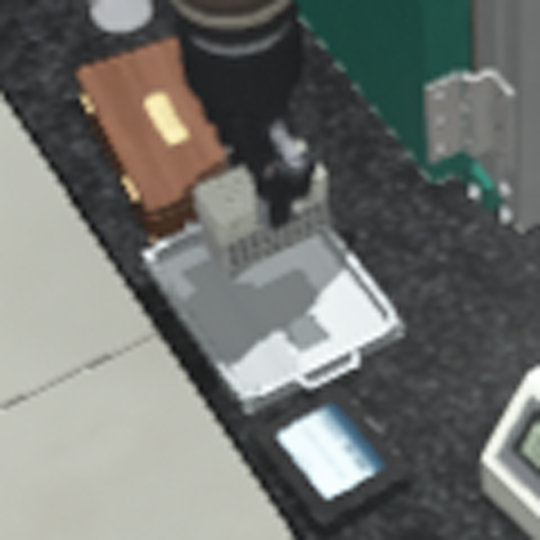

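The cartridge is held upright over the tray, whose corners are at about (145,250), (245,405) and (403,325). I'll lower it.

Emit:
play_rows(
  steps=[
    {"dx":1,"dy":-1,"dz":10,"rx":0,"ry":0,"rz":0,"grip":1},
    {"dx":2,"dy":-1,"dz":22,"rx":0,"ry":0,"rz":0,"grip":1},
    {"dx":2,"dy":-1,"dz":34,"rx":0,"ry":0,"rz":0,"grip":1},
    {"dx":2,"dy":-1,"dz":44,"rx":0,"ry":0,"rz":0,"grip":1},
    {"dx":2,"dy":-1,"dz":52,"rx":0,"ry":0,"rz":0,"grip":1},
    {"dx":2,"dy":-1,"dz":56,"rx":0,"ry":0,"rz":0,"grip":1},
    {"dx":2,"dy":-1,"dz":56,"rx":0,"ry":0,"rz":0,"grip":1},
    {"dx":2,"dy":-1,"dz":56,"rx":0,"ry":0,"rz":0,"grip":1},
  ],
)

```text
time_s: 10.4
position: [403.8, 175.6, 50.0]
eef_rot: [0.001, 3.141, 0.0]
ft_force: [0.8, 0.1, -2.5]
gripper_width: 35.9
```

```bash
python3 -c "
from h import *
st()"
```

```text
t 10.4 pos [403.8 175.6  50. ] yaw_y 89.98 tilt 0.01 F [ 0.8  0.1 -2.5] w 35.9 j [ 0.41  0.04 -0.54  0.99 -0.    0.41]
```

Expected contact is at TCP z of about 39.5, so I'll creep down.

Emit:
play_rows(
  steps=[
    {"dx":0,"dy":0,"dz":2,"rx":0,"ry":0,"rz":0,"grip":1},
    {"dx":0,"dy":0,"dz":4,"rx":0,"ry":0,"rz":0,"grip":1},
    {"dx":0,"dy":0,"dz":6,"rx":0,"ry":0,"rz":0,"grip":1},
    {"dx":0,"dy":0,"dz":7,"rx":0,"ry":0,"rz":0,"grip":1},
    {"dx":0,"dy":0,"dz":8,"rx":0,"ry":0,"rz":0,"grip":1},
    {"dx":0,"dy":0,"dz":9,"rx":0,"ry":0,"rz":0,"grip":1},
    {"dx":0,"dy":0,"dz":9,"rx":0,"ry":0,"rz":0,"grip":1},
    {"dx":0,"dy":0,"dz":9,"rx":0,"ry":0,"rz":0,"grip":1},
  ],
)

```text
time_s: 11.07
position: [403.6, 175.7, 40.7]
eef_rot: [-0.0, -3.141, 0.0]
ft_force: [-0.1, -0.1, -1.4]
gripper_width: 35.4
```

Emit:
play_rows(
  steps=[
    {"dx":0,"dy":0,"dz":0.5,"rx":0,"ry":0,"rz":0,"grip":1},
    {"dx":0,"dy":0,"dz":1,"rx":0,"ry":0,"rz":0,"grip":1},
    {"dx":0,"dy":0,"dz":1,"rx":0,"ry":0,"rz":0,"grip":1},
  ],
)

```text
time_s: 11.32
position: [403.7, 175.6, 39.7]
eef_rot: [-0.0, -3.142, 0.0]
ft_force: [0.9, 0.3, -1.4]
gripper_width: 35.6
```

Emit:
play_rows(
  steps=[
    {"dx":0,"dy":0,"dz":0.5,"rx":0,"ry":0,"rz":0,"grip":1},
    {"dx":0,"dy":0,"dz":1,"rx":0,"ry":0,"rz":0,"grip":1},
    {"dx":0,"dy":0,"dz":1,"rx":0,"ry":0,"rz":0,"grip":1},
  ],
)

```text
time_s: 11.57
position: [403.7, 175.7, 39.4]
eef_rot: [0.0, 3.141, 0.0]
ft_force: [-2.8, -0.7, 4.4]
gripper_width: 35.4
```

Emit:
play_rows(
  steps=[
    {"dx":0,"dy":0,"dz":0.5,"rx":0,"ry":0,"rz":0,"grip":1},
    {"dx":0,"dy":0,"dz":1,"rx":0,"ry":0,"rz":0,"grip":1},
    {"dx":0,"dy":0,"dz":1,"rx":0,"ry":0,"rz":0,"grip":1},
  ],
)

```text
time_s: 11.82
position: [404.0, 176.3, 38.8]
eef_rot: [-0.0, 3.141, 0.003]
ft_force: [-3.5, 1.0, 7.5]
gripper_width: 35.3
```

Contact shows at 7.5 N. I'll back off slightly, release and rise.

Emit:
play_rows(
  steps=[
    {"dx":0,"dy":0,"dz":-1,"rx":0,"ry":0,"rz":0,"grip":1},
    {"dx":0,"dy":0,"dz":-1,"rx":0,"ry":0,"rz":0,"grip":-0.5},
    {"dx":0,"dy":0,"dz":-1,"rx":0,"ry":0,"rz":0,"grip":-1},
    {"dx":0,"dy":0,"dz":-1,"rx":0,"ry":0,"rz":0,"grip":-1},
    {"dx":0,"dy":0,"dz":-1,"rx":0,"ry":0,"rz":0,"grip":-1},
    {"dx":0,"dy":0,"dz":-1,"rx":0,"ry":0,"rz":0,"grip":-1},
    {"dx":0,"dy":0,"dz":-1,"rx":0,"ry":0,"rz":0,"grip":-1},
    {"dx":0,"dy":0,"dz":-1,"rx":0,"ry":0,"rz":0,"grip":-1},
  ],
)

```text
time_s: 12.48
position: [403.7, 175.7, 38.7]
eef_rot: [-0.0, -3.142, 0.0]
ft_force: [0.1, 0.0, -0.0]
gripper_width: 85.4
```

Emit:
play_rows(
  steps=[
    {"dx":0,"dy":0,"dz":-10,"rx":0,"ry":0,"rz":0,"grip":-1},
    {"dx":0,"dy":0,"dz":-30,"rx":0,"ry":0,"rz":0,"grip":-1},
    {"dx":0,"dy":0,"dz":-60,"rx":0,"ry":0,"rz":0,"grip":-1},
    {"dx":0,"dy":0,"dz":-90,"rx":0,"ry":0,"rz":0,"grip":-1},
    {"dx":15,"dy":0,"dz":-120,"rx":0,"ry":0,"rz":0,"grip":-1},
    {"dx":50,"dy":0,"dz":-150,"rx":0,"ry":0,"rz":0,"grip":-1},
    {"dx":90,"dy":0,"dz":-170,"rx":0,"ry":0,"rz":0,"grip":-1},
    {"dx":100,"dy":0,"dz":-170,"rx":0,"ry":0,"rz":0,"grip":-1},
  ],
)

```text
time_s: 13.15
position: [302.0, 175.7, 213.1]
eef_rot: [-0.0, 3.138, 0.004]
ft_force: [0.8, 0.2, -0.0]
gripper_width: 85.6
```

```bash
python3 - <<'E'
from h import *
st()
d=cam('scene'); a=d['frame'][130:370,140:420,::-1]
cv2.imwrite('pics/p10.png',cv2.resize(np.ascontiguousarray(a),None,fx=2.5,fy=2.5,interpolation=2))
E
```

```text
t 13.15 pos [302.  175.7 213.1] yaw_y 90.0 tilt 0.26 F [ 0.8  0.2 -0. ] w 85.6 j [ 0.53 -0.21 -0.4   1.38  0.    0.53]
```

View pics/p10.png

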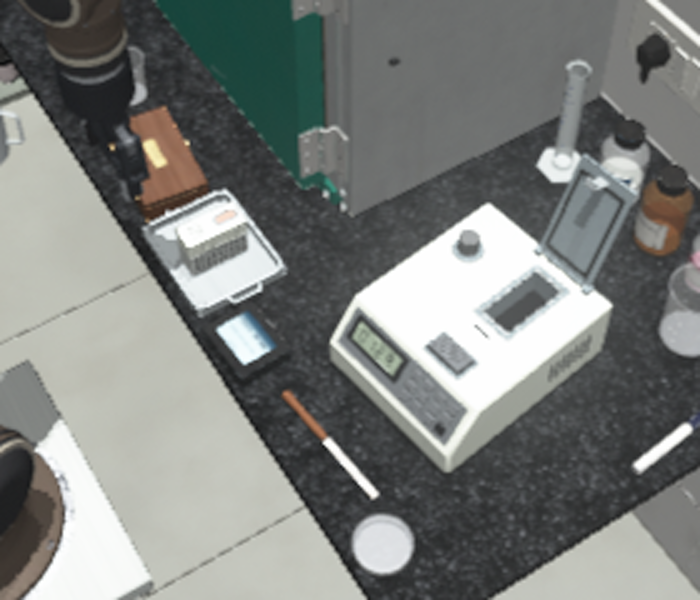

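The cartridge stands upright inside the tray at about (213,240). The hatch is open, the bay is empty and the bystanders are in place. I'll let the arm settle, then hand in.

Emit:
play_rows(
  steps=[
    {"dx":0,"dy":0,"dz":0,"rx":0,"ry":0,"rz":0,"grip":-1},
    {"dx":0,"dy":0,"dz":0,"rx":0,"ry":0,"rz":0,"grip":-1},
    {"dx":0,"dy":0,"dz":0,"rx":0,"ry":0,"rz":0,"grip":-1},
  ],
)

```text
time_s: 13.45
position: [304.2, 175.7, 208.4]
eef_rot: [-0.001, -3.141, 0.0]
ft_force: [-0.7, 0.8, 0.5]
gripper_width: 85.1
```

```bash
python3 -c "
from h import *
st(); print(close_job())"
```

```text
t 13.45 pos [304.2 175.7 208.4] yaw_y 89.98 tilt 0.02 F [-0.7  0.8  0.5] w 85.1 j [ 0.52 -0.2  -0.4   1.37 -0.    0.52]
the job is handed in; nothing more can be done
None
```

The job is done and handed in at 13.5 s of robot time. The cartridge stands upright inside the tray, and the hatch is still open.

- **Hatch:** I pressed the latch key (about 5 N) and backed away. The hatch swung open by itself and I did not touch it.
- **Cartridge:** I pushed it about 6 mm deeper (about 5 N) and it sprang up. I gripped its long sides at 30 N, drew it straight up and lowered it into the tray. The highest force I read was 7.5 N, as it touched the tray floor; I then let go and moved the arm clear.
- **Last checks:** The final picture shows the bay empty, the hatch open, and the weight box, cuvette case and petri dish apparently where they were. The beaker is partly hidden behind the arm, but the arm never went near it. Force on the tool was near zero with the gripper open.
- **Disagreement:** No check failed. The two camera views of the photometer and bay differed by up to about 5 mm and 1–3° of yaw, so I used an in-between value, and the grasp stayed clear of the bay walls.

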